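# Find the rocking corner of a jig plate and shim it

### The job

The jig plate with the clamped bearing housing rocks on one of its four corners. With closed fingertips, press down on the bare corners of the plate one after another until you find the one that gives, then press the raised swing shim beside that corner down flat, and press on the corner once more to check that it is solid; leave the other three shims standing up. Only press with the fingers: do not grip, lift or shift the plate, and leave the loose things on the bench alone.

Things in the scene. Friction and masses are not known exactly. Their poses are not given: they have to be found in the camera images.
- fixture: dark steel sub-plate, 315 (x) x 270 (y) x 12 mm, bolted to the bench. Origin: on the bench (z 0) under the middle of the jig plate; x runs from near to far, y to the left. Six short edge pins on it (tops 57 mm above the bench) keep the jig plate from sliding. Its four foot stations stand at x +-80, y +-100 mm from its origin.
- plate: aluminium jig plate 12 mm thick, 2 kg, H-shaped: middle 110 mm wide, and at x +-80 mm two crossbars 44 (x) x 244 (y) mm whose ends are its four foot lugs (corners). Loose on the rest buttons, axes as the sub-plate. Origin: centre of underside, 48 mm above the bench; top at 60 mm. In its middle (y +-45 mm) a black bearing housing and two red-handled clamps, top under 94 mm.
- corner_nl (a point): where to press on the near left corner of the plate: centre of its lug's top face (lug 44 x 67 mm), over the rest button. One corner of the four, a different one each run and not to be seen, rocks: it starts to give at 3.5 N, is 3 mm down at 5 N and springs back when let go (the opposite corner rises meanwhile). The others give less than 1 mm at 20 N.
- corner_nr (a point): where to press on the near right corner of the plate: centre of its lug's top face (lug 44 x 67 mm), over the rest button. One corner of the four, a different one each run and not to be seen, rocks: it starts to give at 3.5 N, is 3 mm down at 5 N and springs back when let go (the opposite corner rises meanwhile). The others give less than 1 mm at 20 N.
- corner_fl (a point): where to press on the far left corner of the plate: centre of its lug's top face (lug 44 x 67 mm), over the rest button. One corner of the four, a different one each run and not to be seen, rocks: it starts to give at 3.5 N, is 3 mm down at 5 N and springs back when let go (the opposite corner rises meanwhile). The others give less than 1 mm at 20 N.
- corner_fr (a point): where to press on the far right corner of the plate: centre of its lug's top face (lug 44 x 67 mm), over the rest button. One corner of the four, a different one each run and not to be seen, rocks: it starts to give at 3.5 N, is 3 mm down at 5 N and springs back when let go (the opposite corner rises meanwhile). The others give less than 1 mm at 20 N.
- shim_a (a joint): swing shim of one foot (the four stand in any order): raised steel leaf 22 mm wide, 5 mm thick. Value: angle above flat, rad; starts at 0.52 to 0.66; 0 = flat (stop). Reaches 78 mm from its pin, all four towards the near side (-x of the sub-plate). Needs about 5 N down at 40 mm from the pin; stays where left. Flat, its nose packs the foot up 3 mm: this would lift a sound corner.
- shim_b (a joint): swing shim of one foot (the four stand in any order): raised steel leaf 22 mm wide, 5 mm thick. Value: angle above flat, rad; starts at 0.52 to 0.66; 0 = flat (stop). Reaches 78 mm from its pin, all four towards the near side (-x of the sub-plate). Needs about 5 N down at 40 mm from the pin; stays where left. Flat, its nose packs the foot up 3 mm: this would lift a sound corner.
- shim_c (a joint): swing shim of one foot (the four stand in any order): raised steel leaf 22 mm wide, 5 mm thick. Value: angle above flat, rad; starts at 0.52 to 0.66; 0 = flat (stop). Reaches 78 mm from its pin, all four towards the near side (-x of the sub-plate). Needs about 5 N down at 40 mm from the pin; stays where left. Flat, its nose packs the foot up 3 mm: this would lift a sound corner.
- shim_d (a joint): swing shim of one foot (the four stand in any order): raised steel leaf 22 mm wide, 5 mm thick. Value: angle above flat, rad; starts at 0.52 to 0.66; 0 = flat (stop). Reaches 78 mm from its pin, all four towards the near side (-x of the sub-plate). Needs about 5 N down at 40 mm from the pin; stays where left. Flat, its nose packs the foot up 3 mm: this would lift a sound corner.
- pin_a (a point): middle of the pivot pin of shim_a, 22 mm above the bench. The pin lies along the sub-plate's y, 17 mm nearer (-x) than the corner point of its own foot and 5 mm in from the lug's near edge.
- tab_a (a point): centre of the upper face of the ridged finger tab (28 mm wide, 34 mm long) at the free end of shim_a, 58 mm from the pin; it swings with the leaf. With the leaf flat it is 24.5 mm above the bench.
- pin_b (a point): middle of the pivot pin of shim_b, 22 mm above the bench. The pin lies along the sub-plate's y, 17 mm nearer (-x) than the corner point of its own foot and 5 mm in from the lug's near edge.
- tab_b (a point): centre of the upper face of the ridged finger tab (28 mm wide, 34 mm long) at the free end of shim_b, 58 mm from the pin; it swings with the leaf. With the leaf flat it is 24.5 mm above the bench.
- pin_c (a point): middle of the pivot pin of shim_c, 22 mm above the bench. The pin lies along the sub-plate's y, 17 mm nearer (-x) than the corner point of its own foot and 5 mm in from the lug's near edge.
- tab_c (a point): centre of the upper face of the ridged finger tab (28 mm wide, 34 mm long) at the free end of shim_c, 58 mm from the pin; it swings with the leaf. With the leaf flat it is 24.5 mm above the bench.
- pin_d (a point): middle of the pivot pin of shim_d, 22 mm above the bench. The pin lies along the sub-plate's y, 17 mm nearer (-x) than the corner point of its own foot and 5 mm in from the lug's near edge.
- tab_d (a point): centre of the upper face of the ridged finger tab (28 mm wide, 34 mm long) at the free end of shim_d, 58 mm from the pin; it swings with the leaf. With the leaf flat it is 24.5 mm above the bench.
- pull_handle: bystander: loose black plastic pull handle standing on its two feet, 144 mm long along its y, 48 mm high. Origin: centre of its underside.
- spray_bottle: bystander: white spray bottle with yellow trigger head, 75 mm diameter, 220 mm high, upright. Origin: centre of its underside.
- driver: bystander: screwdriver with black handle lying on the bench beyond the fixture, about 200 mm long along its x. Origin: underside, near its middle.
- bearing: bystander: steel bearing ring lying flat, 52 mm diameter, 15 mm high. Origin: centre of its underside.

How it is judged:
By the outcome, as a careful person would: the job done as asked, in the order asked, and still so for the second after the job is handed in, with the robot touching nothing.
It also fails if it takes over 58 s, if anything falls off the work surface, if the arm or the gripper's body presses on something with over 40 N, if the wrist force passes 120 N, or if a joint passes its speed limit or range.

### The arm

A 7-joint arm with a two-finger parallel gripper is mounted at the origin on the work surface. World frame = base frame: x ahead of the robot, y to its left, z up, the work surface at z = 0. Lengths are in m, angles in degrees, forces in N, time in s.
With the tool pointing down it reaches from about 0.4 to 0.85 m from the base axis. Payload 6.9 kg.
Tool frame: the origin (TCP) lies on the centre line of the jaws, within the pads' length; the fingertips stand 8 mm ahead of it and the grasp point (between the pads) lies 11 mm behind it; z points along the fingers, y is the direction in which the jaws open and shut (so a half turn about z gives the same grasp; the last joint's range is limited). The gripper opens to 85 mm and grips with 20 to 120 N. Pads are 22 mm wide; open, the fingers measure 114 mm over their backs; the gripper's body (76 mm by 85 mm) begins 54 mm behind the grasp point. The pads swing forward as they close: fully open they stand 13 mm farther back than shut.
Start: joints at [-62.137, 29.078, -13.613, 85.955, 7.202, 65.827, -8.869], TCP at [0.232, 0.58, 0.239] pointing down, gripper open.
Joint ranges: [-176.47, 176.47], [-13.61, 117.27], [-81.72, 77.17], [0.22, 143.17], [-87.28, 267.28], [10, 112.55], [-165.47, 165.47]. Speed limits (degrees/s): [136.94, 136.94, 180, 180, 180, 180, 180].

### API

Orientations are given as a 3x3 rotation matrix whose columns are the frame's x, y, z axes.
In Python, from rig import robot, cams, workorder, spot_in gives the robot as it stands.
- The arm moves only by the tool step_arm, never from a script. Its argument "series" is a list of rows, each a list of 7 numbers: the closure, from -1 (fully open) to 1 (shut), then the shift along the world's x, y, z in cm, then the turn, a rotation vector about the world's x, y, z in rad. A call has 1 to 5 rows; each row shifts and turns the commanded pose from where the row before left it; what a row does not reach is not made up. A row lasts 1/12 s, in which the tool goes at most 41.7 mm and 7.16 degrees, less where a joint would pass 70% of its speed; a pose out of reach is approached as far as the arm can. A call with a gripper value outside its range is refused whole. The fingers move at their own pace and stop on an object; the grip force is fixed at half the most. Time passes only in rows, so rows that do not move let the fingers close. It gives the time, the measured TCP pose, the force and the opening at its end, in the units of the state.
- robot.read_state(): the state, without advancing time (a new reading comes with each control period).
- cams.get_image(name): name is "scene" or "top"; returns a dict with "pixels" (400x640x3 uint8, blue, green, red), "K" (3x3 intrinsics, pixels), "T" (4x4, takes a point from camera to world coordinates). Camera axes: x right, y down, z forward; pixel columns grow to the right and rows downward; lengths in m; the calibration is good to about 2 mm. A picture is of the moment at which its call begins. There is no depth.
- workorder.hand_in(): hands the job in, once; it reports no verdict.
Trained networks look in a picture, given as the dict that the camera call returned (one of the last four; its "shot" number tells which), for a name from the list of things; names that differ only in an ending like _2 or _b are one class to them, and where a whole thing is asked for, a point or a joint stands for the part that bears it (a point fixed in the world has none). Each returns a list of dicts, best first, with "score" (0 to 1); they miss things now and then, are a little off and sometimes report something else, mostly with a low value. They report only what shows in the picture. A call takes as long as a camera call.
- spot_in(picture, label): "box" ([left, top, width, height] in pixels, round what is visible of it).
The state is a dict: "time": time; "qpos": joint angles; "qd": joint speeds; "joint_torque": joint torques, N m; "eef_pos": TCP position; "eef_rot": TCP orientation; "ft_force": force on the tool from outside, world axes, zero at the start; "wrist_torque": the same for the moment, N m; "opening": opening from 0.0 (shut) to 1.0 (fully open).
Only numpy, scipy, OpenCV 4.12 (cv2) and the standard library are available. Lean on these libraries where they do the work, as an engineer would, in place of code of your own. Each camera call takes 0.05 s, during which the arm holds its last target. There are 200 camera calls.

## Working session

There is one attempt and no reset: what is moved stays moved. The work goes in short steps, Python scripts to look and compute and a tool call to move; the robot and the scene stay as the last step left them, time stands still between calls to the robot, and variables do not carry over. Pictures are saved under pics/ and viewed, on a budget of 10 in all, crops included, one or two more only if the job needs it, and the job is handed in when it is done.

Besides the shell and the picture viewer there is one more tool, called after "Request:" by a JSON object that holds its "name" and its "arguments", one argument or row to a line. step_arm: Moves the arm, as the interface text tells. Its arguments: {"type":"object","properties":{"series":{"type":"array","items":{"type":"array","items":{"type":"number"}}}},"required":["series"]}

```bash
mkdir -p pics; ls
cat > h.py <<'E'
import numpy as np, cv2
from rig import robot, cams, workorder, spot_in
def ray(im,u,v,z):
    K,T=np.array(im["K"]),np.array(im["T"])
    d=T[:3,:3]@np.linalg.solve(K,[u,v,1]);o=T[:3,3]
    return o+d*(z-o[2])/d[2]
def proj(im,p):
    K,T=np.array(im["K"]),np.array(im["T"])
    c=T[:3,:3].T@(np.array(p)-T[:3,3]);q=K@c
    return q[:2]/q[2]
E
python3 - <<'E'
from h import *
s=robot.read_state();print(s["time"],s["eef_pos"],np.round(s["eef_rot"],3),s["ft_force"],s["opening"])
for n in("top","scene"):
    im=cams.get_image(n);cv2.imwrite(f"pics/{n}0.png",im["pixels"])
    print(n,np.round(im["T"],3).tolist(),np.round(im["K"],1).tolist())
    for l in("fixture","plate","shim_a","tab_a","pull_handle","spray_bottle","bearing"):
        print(l,[(np.round(d["box"]).tolist(),round(d["score"],2)) for d in spot_in(im,l)[:5]])
E
```

```text
pics
0.0 [0.23217354 0.57973763 0.23839803] [[-0.928  0.372 -0.001]
 [ 0.372  0.928 -0.002]
 [-0.    -0.002 -1.   ]] [ 0.12329584 -0.30015533  0.04231829] 0.9957845937569382
top [[0.015, -0.992, 0.124, 0.501], [-1.0, -0.018, -0.026, -0.005], [0.028, -0.124, -0.992, 1.031], [0.0, 0.0, 0.0, 1.0]] [[415.2, 0.0, 317.8], [0.0, 415.2, 199.2], [0.0, 0.0, 1.0]]
fixture [([251.0, 168.0, 114.0, 127.0], 0.77)]
plate [([256.0, 155.0, 105.0, 127.0], 0.84), ([343.0, 264.0, 14.0, 27.0], 0.44), ([407.0, 273.0, 27.0, 22.0], 0.27), ([450.0, 215.0, 76.0, 44.0], 0.22)]
shim_a [([257.0, 255.0, 19.0, 32.0], 0.79), ([261.0, 194.0, 13.0, 24.0], 0.68), ([345.0, 264.0, 13.0, 27.0], 0.56), ([345.0, 191.0, 14.0, 29.0], 0.55)]
tab_a [([262.0, 260.0, 7.0, 27.0], 0.74), ([346.0, 260.0, 14.0, 31.0], 0.69), ([345.0, 196.0, 13.0, 24.0], 0.66), ([259.0, 190.0, 18.0, 28.0], 0.57), ([259.0, 154.0, 101.0, 126.0], 0.57)]
pull_handle [([146.0, 211.0, 56.0, 36.0], 0.94), ([260.0, 260.0, 10.0, 25.0], 0.65)]
spray_bottle [([450.0, 218.0, 77.0, 42.0], 0.95), ([255.0, 151.0, 108.0, 128.0], 0.54), ([262.0, 192.0, 12.0, 26.0], 0.
[... 180 characters left out ...]
46, -0.454], [-0.016, -0.685, -0.728, 0.789], [0.0, 0.0, 0.0, 1.0]] [[390.2, 0.0, 319.2], [0.0, 390.2, 201.1], [0.0, 0.0, 1.0]]
fixture [([237.0, 164.0, 146.0, 108.0], 0.93), ([286.0, 213.0, 17.0, 24.0], 0.52)]
plate [([253.0, 160.0, 126.0, 95.0], 0.66)]
shim_a [([342.0, 181.0, 16.0, 17.0], 0.75), ([301.0, 153.0, 17.0, 16.0], 0.56), ([283.0, 216.0, 20.0, 23.0], 0.52)]
tab_a [([243.0, 185.0, 18.0, 18.0], 0.73), ([344.0, 179.0, 15.0, 23.0], 0.66), ([303.0, 154.0, 15.0, 15.0], 0.62), ([285.0, 220.0, 15.0, 22.0], 0.52)]
pull_handle [([384.0, 133.0, 17.0, 38.0], 0.8), ([284.0, 219.0, 24.0, 42.0], 0.65)]
spray_bottle [([120.0, 227.0, 76.0, 82.0], 0.73)]
bearing [([184.0, 227.0, 24.0, 13.0], 0.69)]
```

Run:
```python
import cv2
a=cv2.imread("pics/top0.png")[110:310,220:460];cv2.imwrite("pics/top0c.png",cv2.resize(a,None,fx=3,fy=3,interpolation=2)[:600,:720])
```

```text
(no output)
```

View pics/top0c.png

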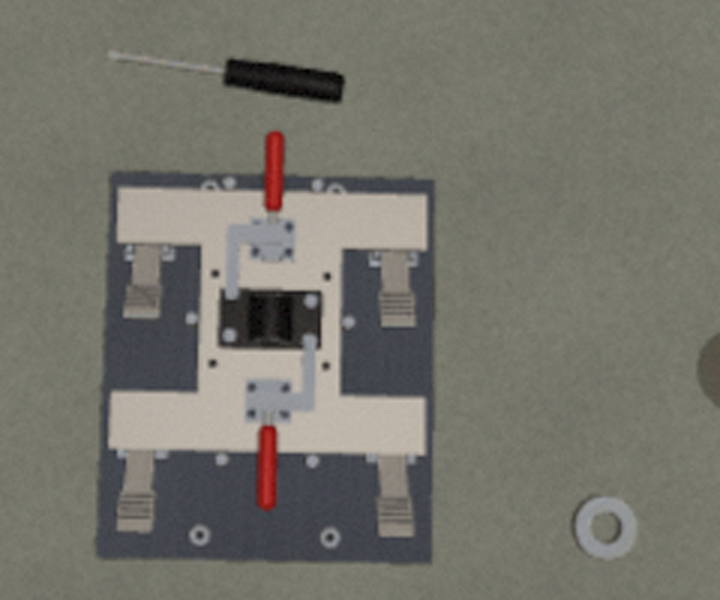

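View pics/scene0.png

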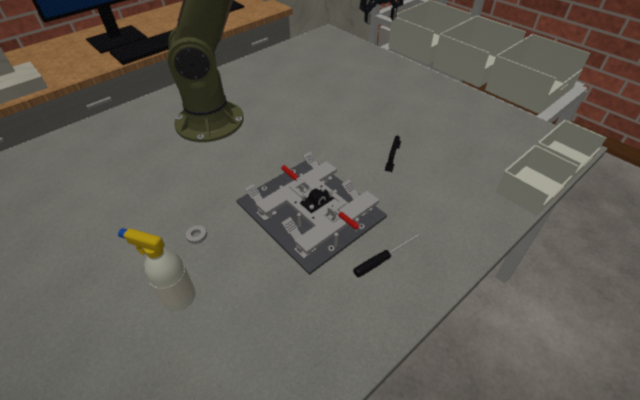

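The top crop shows the H plate with outer corners at about FL (117,188), FR (428,195), NR (426,455) and NL (109,449). The four leaves stand towards the near side. The bottle and ring are to the right and the driver is beyond the fixture, all clear of the corners.

Run:
```python
from h import *
im=cams.get_image("top")
px={'fl':(117,188),'fr':(428,195),'nr':(426,455),'nl':(109,449)}
loc={'fl':(.102,.122),'fr':(.102,-.122),'nr':(-.102,-.122),'nl':(-.102,.122)}
W=np.array([ray(im,220+u/3,110+v/3,.06)[:2] for u,v in px.values()]);L=np.array(list(loc.values()))
print(W.round(4), [np.linalg.norm(W[i]-W[i-1]).round(4) for i in range(4)])
c=W.mean(0);A=(W-c).T@L;yaw=np.arctan2(A[1,0]-A[0,1],A[0,0]+A[1,1])
R=np.array([[np.cos(yaw),-np.sin(yaw)],[np.sin(yaw),np.cos(yaw)]])
print("c",c.round(4),"yaw",np.degrees(yaw).round(2),"res",(W-c-L@R.T).round(4).tolist())
for k,x,y in(("nl",-.08,.1),("nr",-.08,-.1),("fl",.08,.1),("fr",.08,-.1)):
    p=c+R@[x,y];t=[c+R@[x-.017-.058*np.cos(a),y] for a in(.6,0)]
    print(k,p.round(4),"tab up",t[0].round(4),"flat",t[1].round(4),"tabpx up",proj(im,[*t[0],.024+.058*.565]).round(0))
for l in("pull_handle","spray_bottle","bearing"):
    b=spot_in(im,l)[0]["box"];print(l,ray(im,b[0]+b[2]/2,b[1]+b[3]/2,.02).round(3))
# scene cross-check
s=cams.get_image("scene")
for k,(x,y) in loc.items(): print(k,"scene px",proj(s,[*(c+R@[x,y]),.06]).round(0))
```

```text
[[ 0.6838  0.11  ]
 [ 0.6831 -0.1362]
 [ 0.4788 -0.1349]
 [ 0.48    0.1096]] [np.float64(0.2038), np.float64(0.2462), np.float64(0.2043), np.float64(0.2445)]
c [ 0.5814 -0.0129] yaw -0.18 res [[0.0, 0.0012], [0.0, -0.001], [-0.0002, -0.0003], [0.0002, 0.0001]]
nl [0.5017 0.0874] tab up [0.4369 0.0876] flat [0.4267 0.0876] tabpx up [265. 279.]
nr [ 0.5011 -0.1126] tab up [ 0.4362 -0.1124] flat [ 0.4261 -0.1124] tabpx up [352. 280.]
fl [0.6617 0.0869] tab up [0.5969 0.0871] flat [0.5867 0.0871] tabpx up [268. 210.]
fr [ 0.6611 -0.1131] tab up [ 0.5962 -0.1129] flat [ 0.5861 -0.1129] tabpx up [353. 211.]
pull_handle [0.554 0.319 0.02 ]
spray_bottle [ 0.539 -0.453  0.02 ]
bearing [ 0.423 -0.284  0.02 ]
fl scene px [378. 199.]
fr scene px [305. 251.]
nr scene px [254. 203.]
nl scene px [325. 161.]
```

The scene overlay agrees with the fit: plate centre (0.581, -0.013), yaw about 0, edges within 2 mm of the given sizes. Moving to above the near left corner with the fingers closing.

Request:
{"name": "step_arm", "arguments": {
  "series": [
    [1,1.9,-3.5,-0.4,0,0,0.027],
    [1,1.9,-3.5,-0.4,0,0,0.027],
    [1,1.9,-3.5,-0.4,0,0,0.027],
    [1,1.9,-3.5,-0.4,0,0,0.027],
    [1,1.9,-3.5,-0.4,0,0,0.027]
  ]
}}

```text
time: 1.47
eef_pos: [0.3279, 0.4035, 0.2192]
eef_rot: [[-0.97, 0.242, 0.0], [0.242, 0.97, 0.0], [-0.0, 0.0, -1.0]]
ft_force: [1.5, -0.4, 0.1]
opening: 0.297
```

Request:
{"name": "step_arm", "arguments": {
  "series": [
    [1,1.9,-3.5,-0.8,0,0,0.027],
    [1,1.9,-3.5,-0.8,0,0,0.027],
    [1,1.9,-3.5,-0.8,0,0,0.027],
    [1,1.9,-3.5,-0.8,0,0,0.027],
    [1,1.9,-3.5,-0.8,0,0,0.027]
  ]
}}

```text
time: 1.88
eef_pos: [0.423, 0.2285, 0.1793]
eef_rot: [[-0.994, 0.109, 0.001], [0.109, 0.994, 0.0], [-0.001, 0.0, -1.0]]
ft_force: [0.0, 0.6, 0.8]
opening: 0.001
```

Request:
{"name": "step_arm", "arguments": {
  "series": [
    [1,1.9,-3.5,-1,0,0,0.027],
    [1,1.9,-3.5,-1,0,0,0.027],
    [1,1.9,-3.5,-1,0,0,0.027],
    [1,1.9,-3.5,-1,0,0,0.027],
    [1,0,0,0,0,0,0]
  ]
}}

```text
time: 2.3
eef_pos: [0.501, 0.081, 0.1376]
eef_rot: [[-1.0, 0.012, -0.0], [0.012, 1.0, -0.005], [0.0, -0.005, -1.0]]
ft_force: [0.3, -0.1, -0.5]
opening: -0.003
```

Request:
{"name": "step_arm", "arguments": {
  "series": [
    [1,0,0.6,-3.0,0,0,0],
    [1,0,0,-2.7,0,0,0],
    [1,0,0,-0.6,0,0,0],
    [1,0,0,-0.3,0,0,0],
    [1,0,0,0,0,0,0]
  ]
}}

```text
time: 2.72
eef_pos: [0.4982, 0.0964, 0.0734]
eef_rot: [[-1.0, 0.002, -0.001], [0.002, 1.0, -0.0], [0.001, -0.0, -1.0]]
ft_force: [0.8, 0.1, -0.5]
opening: -0.002
```

Request:
{"name": "step_arm", "arguments": {
  "series": [
    [1,0.3,-0.8,0,0,0,0],
    [1,0,0,-0.2,0,0,0],
    [1,0,0,-0.2,0,0,0],
    [1,0,0,-0.1,0,0,0],
    [1,0,0,0,0,0,0]
  ]
}}

```text
time: 3.13
eef_pos: [0.5013, 0.0882, 0.0685]
eef_rot: [[-1.0, 0.003, 0.0], [0.003, 1.0, 0.0], [-0.0, 0.0, -1.0]]
ft_force: [-0.5, 0.3, 0.1]
opening: -0.0
```

Request:
{"name": "step_arm", "arguments": {
  "series": [
    [1,0,0,-0.1,0,0,0],
    [1,0,0,-0.1,0,0,0],
    [1,0,0,0,0,0,0]
  ]
}}

```text
time: 3.38
eef_pos: [0.5013, 0.0884, 0.0664]
eef_rot: [[-1.0, 0.003, 0.0], [0.003, 1.0, 0.0], [-0.0, 0.0, -1.0]]
ft_force: [-1.9, -0.4, 4.0]
opening: -0.002
```

Request:
{"name": "step_arm", "arguments": {
  "series": [
    [1,0,0,-0.1,0,0,0],
    [1,0,0,0,0,0,0]
  ]
}}

```text
time: 3.55
eef_pos: [0.5013, 0.0884, 0.0655]
eef_rot: [[-1.0, 0.003, 0.0], [0.003, 1.0, 0.0], [-0.0, 0.0, -1.0]]
ft_force: [-1.8, 0.8, 5.2]
opening: -0.001
```

Request:
{"name": "step_arm", "arguments": {
  "series": [
    [1,0,0,-0.1,0,0,0],
    [1,0,0,0,0,0,0]
  ]
}}

```text
time: 3.72
eef_pos: [0.5013, 0.0885, 0.0651]
eef_rot: [[-1.0, 0.003, 0.0], [0.003, 1.0, -0.0], [-0.0, -0.0, -1.0]]
ft_force: [-4.5, 0.2, 13.1]
opening: -0.001
```

The readings look like 3 mm of give between TCP z 0.068 and 0.065. I'll trace the return stroke to confirm it.

Request:
{"name": "step_arm", "arguments": {
  "series": [
    [1,0,0,0.15,0,0,0],
    [1,0,0,0,0,0,0]
  ]
}}

```text
time: 3.88
eef_pos: [0.5013, 0.0884, 0.0663]
eef_rot: [[-1.0, 0.003, 0.0], [0.003, 1.0, 0.0], [-0.0, 0.0, -1.0]]
ft_force: [-0.9, 0.1, 5.3]
opening: 0.0
```

Request:
{"name": "step_arm", "arguments": {
  "series": [
    [1,0,0,0.1,0,0,0],
    [1,0,0,0,0,0,0]
  ]
}}

```text
time: 4.05
eef_pos: [0.5014, 0.0884, 0.0671]
eef_rot: [[-1.0, 0.003, 0.0], [0.003, 1.0, 0.0], [-0.0, 0.0, -1.0]]
ft_force: [-1.1, -0.3, 4.1]
opening: 0.001
```

Request:
{"name": "step_arm", "arguments": {
  "series": [
    [1,0,0,0.1,0,0,0],
    [1,0,0,0,0,0,0]
  ]
}}

```text
time: 4.22
eef_pos: [0.5014, 0.0883, 0.0679]
eef_rot: [[-1.0, 0.003, 0.0], [0.003, 1.0, 0.0], [-0.0, 0.0, -1.0]]
ft_force: [-1.0, -0.2, 3.4]
opening: -0.001
```

Request:
{"name": "step_arm", "arguments": {
  "series": [
    [1,0,0,0.1,0,0,0],
    [1,0,0,0,0,0,0]
  ]
}}

```text
time: 4.38
eef_pos: [0.5013, 0.0881, 0.0687]
eef_rot: [[-1.0, 0.003, -0.0], [0.003, 1.0, -0.0], [0.0, -0.0, -1.0]]
ft_force: [0.6, 0.7, -0.9]
opening: -0.004
```

The return stroke confirms it: force falls only from 5.3 to 3.4 N between z 0.0663 and 0.0679, and to zero at 0.0687. The near left corner is the one that rocks, so next I go to its tab.

Request:
{"name": "step_arm", "arguments": {
  "series": [
    [1,0,0,3.0,0,0,0],
    [1,-3.2,0,0.5,0,0,0],
    [1,-3.1,0,0,0,0,0],
    [1,0,0,0,0,0,0]
  ]
}}

```text
time: 4.72
eef_pos: [0.4318, 0.0874, 0.1035]
eef_rot: [[-1.0, 0.002, -0.006], [0.002, 1.0, -0.002], [0.006, -0.002, -1.0]]
ft_force: [-2.0, -0.7, -0.6]
opening: 0.001
```

Run:
```python
from h import *
ims={n:cams.get_image(n) for n in("top","scene")}
t,s=ims["top"]["pixels"],ims["scene"]["pixels"]
a=cv2.resize(t[180:300,230:380],(375,300));b=cv2.resize(s[130:250,230:380],(375,300))
cv2.imwrite("pics/near.png",np.hstack([a,b]))
print(robot.read_state()["eef_pos"])
```

```text
[0.43751409 0.08807701 0.10388769]
```

View pics/near.png

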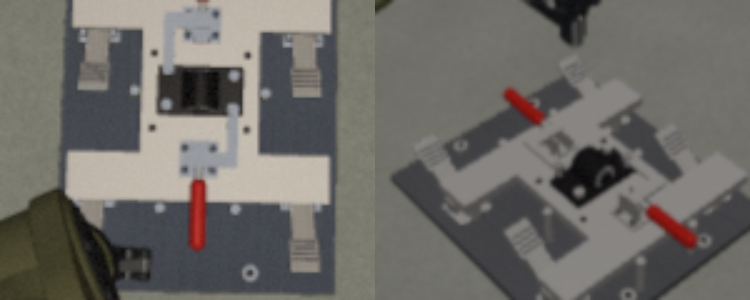

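The top crop (left) shows a gripper part at about (130,265), right of the hidden near left leaf. In the scene crop (right) the fingertips at (573,40) sit just above the near left tab at (572,68). I'll check this numerically by projecting the TCP.

Run:
```python
from h import *
t=cams.get_image("top");s=cams.get_image("scene")
for n,p in(("tip",(.4375,.088,.096)),("tab",(.437,.0876,.057)),("knuckle",(.4375,.088,.18))):
    print(n,"top crop",((proj(t,p)-[230,180])*2.5).round(),"scene crop",((proj(s,p)-[230,130])*2.5).round())
```

```text
tip top crop [ 84. 249.] scene crop [198.  43.]
tab top crop [ 89. 247.] scene crop [199.  69.]
knuckle top crop [ 73. 256.] scene crop [195. -19.]
```

The scene view matches: predicted tip (573,43) and tab (574,69). In the top view the arm hides the tip. Pressing down.

Request:
{"name": "step_arm", "arguments": {
  "series": [
    [1,0,0,-2.0,0,0,0],
    [1,0,0,-0.8,0,0,0],
    [1,0,0,-0.5,0,0,0],
    [1,0,0,-0.4,0,0,0],
    [1,0,0,-0.4,0,0,0]
  ]
}}

```text
time: 5.33
eef_pos: [0.4387, 0.0883, 0.0624]
eef_rot: [[-1.0, 0.003, -0.0], [0.003, 1.0, -0.0], [0.0, -0.0, -1.0]]
ft_force: [-0.4, 0.1, 2.3]
opening: -0.001
```

Request:
{"name": "step_arm", "arguments": {
  "series": [
    [1,0,0,-0.4,0,0,0],
    [1,0,0,-0.4,0,0,0],
    [1,0,0,-0.4,0,0,0]
  ]
}}

```text
time: 5.58
eef_pos: [0.4384, 0.0883, 0.0507]
eef_rot: [[-1.0, 0.003, 0.0], [0.003, 1.0, 0.0], [-0.0, 0.0, -1.0]]
ft_force: [-1.6, -0.5, 2.8]
opening: -0.002
```

Request:
{"name": "step_arm", "arguments": {
  "series": [
    [1,0,0,-0.4,0,0,0],
    [1,0,0,-0.4,0,0,0],
    [1,0,0,-0.4,0,0,0],
    [1,0,0,-0.3,0,0,0],
    [1,0,0,0,0,0,0]
  ]
}}

```text
time: 6.0
eef_pos: [0.438, 0.0882, 0.0351]
eef_rot: [[-1.0, 0.003, -0.001], [0.003, 1.0, -0.0], [0.001, -0.0, -1.0]]
ft_force: [-0.3, -0.5, 0.6]
opening: -0.0
```

Request:
{"name": "step_arm", "arguments": {
  "series": [
    [1,0,0,-0.2,0,0,0],
    [1,0,0,-0.1,0,0,0],
    [1,0,0,0,0,0,0]
  ]
}}

```text
time: 6.25
eef_pos: [0.4384, 0.0882, 0.0327]
eef_rot: [[-1.0, 0.003, 0.0], [0.003, 1.0, 0.0], [-0.0, 0.0, -1.0]]
ft_force: [-0.6, -0.1, 0.6]
opening: 0.0
```

Request:
{"name": "step_arm", "arguments": {
  "series": [
    [1,0,0,-0.1,0,0,0],
    [1,0,0,-0.1,0,0,0],
    [1,0,0,0,0,0,0]
  ]
}}

```text
time: 6.5
eef_pos: [0.4385, 0.0882, 0.0321]
eef_rot: [[-1.0, 0.003, 0.001], [0.003, 1.0, -0.0], [-0.001, -0.0, -1.0]]
ft_force: [-5.4, -0.3, 22.4]
opening: 0.005
```

Request:
{"name": "step_arm", "arguments": {
  "series": [
    [1,0,0,-0.1,0,0,0],
    [1,0,0,0,0,0,0]
  ]
}}

```text
time: 6.67
eef_pos: [0.4386, 0.0883, 0.0318]
eef_rot: [[-1.0, 0.003, 0.002], [0.003, 1.0, -0.0], [-0.002, -0.0, -1.0]]
ft_force: [-7.3, -1.2, 34.6]
opening: 0.0
```

It hit the stop at TCP z 0.032, so the tip is at 24 mm, which matches the flat height of 24.5 mm. Lifting straight up and going back to the corner.

Request:
{"name": "step_arm", "arguments": {
  "series": [
    [1,0,0,2.0,0,0,0],
    [1,0,0,3.5,0,0,0],
    [1,3.2,0,1.0,0,0,0],
    [1,3.1,0,0,0,0,0],
    [1,0,0,0,0,0,0]
  ]
}}

```text
time: 7.08
eef_pos: [0.5085, 0.0883, 0.0966]
eef_rot: [[-1.0, 0.005, 0.01], [0.005, 1.0, 0.002], [-0.01, 0.002, -1.0]]
ft_force: [0.9, 0.0, 0.2]
opening: 0.003
```

Request:
{"name": "step_arm", "arguments": {
  "series": [
    [1,0,0,-1.0,0,0,0],
    [1,0,0,-0.8,0,0,0],
    [1,0,0,-0.4,0,0,0],
    [1,0,0,0,0,0,0]
  ]
}}

```text
time: 7.42
eef_pos: [0.4992, 0.088, 0.0709]
eef_rot: [[-1.0, 0.002, -0.004], [0.002, 1.0, -0.001], [0.004, -0.001, -1.0]]
ft_force: [-1.1, 0.3, 0.4]
opening: 0.005
```

Request:
{"name": "step_arm", "arguments": {
  "series": [
    [1,0,0,-0.2,0,0,0],
    [1,0,0,-0.1,0,0,0],
    [1,0,0,0,0,0,0]
  ]
}}

```text
time: 7.67
eef_pos: [0.501, 0.0883, 0.0696]
eef_rot: [[-1.0, 0.003, -0.0], [0.003, 1.0, -0.0], [0.0, -0.0, -1.0]]
ft_force: [0.1, -0.5, 0.4]
opening: 0.004
```

Request:
{"name": "step_arm", "arguments": {
  "series": [
    [1,0,0,-0.1,0,0,0],
    [1,0,0,0,0,0,0]
  ]
}}

```text
time: 7.83
eef_pos: [0.5013, 0.0882, 0.0688]
eef_rot: [[-1.0, 0.003, 0.0], [0.003, 1.0, -0.0], [-0.0, -0.0, -1.0]]
ft_force: [-0.3, 0.3, 0.3]
opening: -0.0
```

Request:
{"name": "step_arm", "arguments": {
  "series": [
    [1,0,0,-0.1,0,0,0],
    [1,0,0,0,0,0,0]
  ]
}}

```text
time: 8.0
eef_pos: [0.5015, 0.0882, 0.0681]
eef_rot: [[-1.0, 0.003, 0.001], [0.003, 1.0, 0.0], [-0.001, 0.0, -1.0]]
ft_force: [-0.4, -0.4, 2.6]
opening: 0.003
```

Request:
{"name": "step_arm", "arguments": {
  "series": [
    [1,0,0,-0.1,0,0,0],
    [1,0,0,0,0,0,0]
  ]
}}

```text
time: 8.17
eef_pos: [0.5015, 0.0883, 0.068]
eef_rot: [[-1.0, 0.003, 0.001], [0.003, 1.0, -0.0], [-0.001, -0.0, -1.0]]
ft_force: [-4.0, -0.8, 13.1]
opening: -0.001
```

Solid now: 13 N at z 0.068, with only 0.1 mm of movement. Retreating upwards and checking with a picture.

Request:
{"name": "step_arm", "arguments": {
  "series": [
    [1,0,0,1.5,0,0,0],
    [1,0,0,3.5,0,0,0],
    [1,0,0,4.0,0,0,0],
    [1,-1.5,3.0,2.0,0,0,0],
    [1,-1.5,3.5,1.0,0,0,0]
  ]
}}

```text
time: 8.58
eef_pos: [0.4733, 0.1517, 0.19]
eef_rot: [[-1.0, 0.009, 0.005], [0.009, 1.0, 0.0], [-0.005, 0.0, -1.0]]
ft_force: [1.0, 2.1, -0.4]
opening: 0.002
```

Request:
{"name": "step_arm", "arguments": {
  "series": [
    [1,-1.5,3.5,1,0,0,0],
    [1,-1.5,3.5,1,0,0,0],
    [1,-1.5,3.5,0,0,0,0],
    [1,-1.5,3.5,0,0,0,0],
    [1,0,0,0,0,0,0]
  ]
}}

```text
time: 9.0
eef_pos: [0.407, 0.3014, 0.2075]
eef_rot: [[-1.0, -0.008, -0.001], [-0.008, 1.0, 0.006], [0.001, 0.006, -1.0]]
ft_force: [-0.1, 0.3, -0.4]
opening: 0.002
```

Run:
```python
from h import *
ims={n:cams.get_image(n) for n in("top","scene")}
t,s=ims["top"]["pixels"],ims["scene"]["pixels"]
a=cv2.resize(t[145:305,240:380],(394,450));b=cv2.resize(s[140:280,235:385],(406,450))
cv2.imwrite("pics/end.png",np.hstack([a,b]))
S=robot.read_state();print(S["time"],S["eef_pos"],S["ft_force"])
```

```text
9.1 [0.41024875 0.29473185 0.20674707] [-0.09036488 -1.3329844  -0.11262456]
```

View pics/end.png

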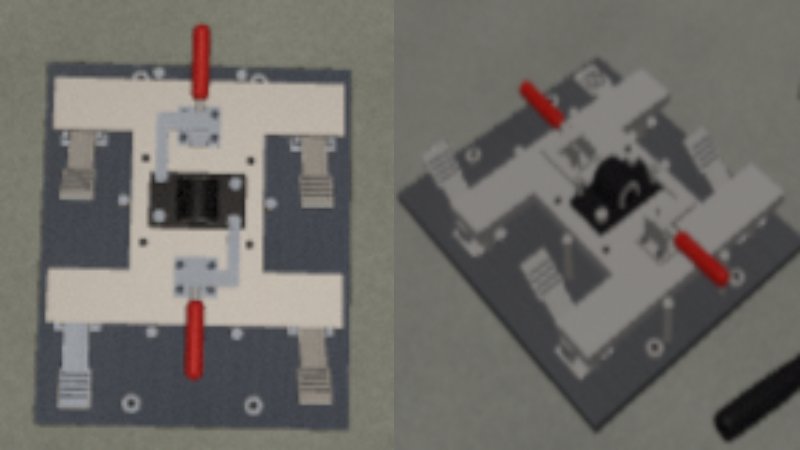

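The near left leaf lies flat: the scene crop shows its tab at (592,78), down on the sub-plate. The top crop shows it brighter at (75,365), and the other three leaves are still up. The plate has not shifted, so I'm handing in.

```bash
python3 -c "
from rig import workorder;print(workorder.hand_in())"
```

```text
the job is handed in; nothing more can be done
None
```

The near left corner was the one that rocked. Its shim is now pressed flat, the corner is solid, and the job was handed in at about 9 s.

- **Finding the corner:** I pressed the near left corner first. It sank about 3 mm (TCP z 0.068 to 0.065) at about 3.5 to 5 N and came back up when released. The other three corners did not need pressing.
- **Pressing the shim:** I pushed its tab down to the stop. The fingertips ended at 24 mm, against 24.5 mm expected for flat, and the force peaked at about 35 N.
- **Checking the corner again:** it moved only about 0.1 mm between 2.6 and 13 N. I did not press it to the full 20 N.
- **Last picture:** the near left leaf lies flat, the other three stand up, and the plate looks unshifted. The gripper is clear of everything. I did not look at the loose things again at the end, but the arm never went near them.

No check failed. While I lined up over the tab, the arm hid it in the top view, so I confirmed that position in the scene view only.

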